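Set the bench console's range selector by counted clicks, then switch its output on

ROBOT

A 6-joint arm with a two-finger parallel gripper is mounted at the origin on the work surface. World frame = base frame: x ahead of the robot, y to its left, z up, the work surface at z = 0. Lengths are in m, angles in degrees, forces in N, time in s.
With the tool pointing down it reaches from about 0.4 to 0.825 m from the base axis. Payload 7 kg.
Tool frame: the origin (TCP) lies between the finger pads; the fingertips stand 11 mm ahead of it and the grasp point (between the pads) lies 8 mm behind it; z points along the fingers, y is the direction in which the jaws open and shut (so a half turn about z gives the same grasp; the last joint's range is limited). The gripper opens to 88 mm and grips with 3 to 60 N. Pads are 19 mm wide; open, the fingers measure 130 mm over their backs; the gripper's body (78 mm by 193 mm) begins 47 mm behind the grasp point.
Start: joints at [84.689, 20.546, 0.682, 0, -70.136, -16.507], TCP at [0.251, 0.627, 0.238] pointing down, gripper open.
Joint ranges: [-176.03, 176.03], [-82.01, 121.73], [-58.28, 71.71], [-173.87, 95.51], [-174.79, -0.11], [-173.66, 173.66]. Speed limits (degrees/s): [136.94, 136.94, 172.46, 180, 180, 180].

INTERFACE

Orientations are given as [roll, pitch, yaw] about the fixed x, y, z axes, in that order (R = Rz(yaw) Ry(pitch) Rx(roll)).
In Python, from plant import r gives the robot as it stands.
- The arm moves only by the shell command python3 -m inch 'ROWS' [OPENING] [FORCE]. ROWS is JSON, a list of rows, each an object of numbers: "x", "y", "z": the shift along the tool's x, y, z as a fraction of full scale; "yaw": the turn about the tool's z as a fraction of full scale. In form: [{"x": .., "y": .., "z": .., "yaw": ..}, ...]. A call has 1 to 5 rows; each row shifts and turns the pose as measured when the row begins, along the tool's axes as they then stand; what a row does not reach is not made up. Full scale, the value 1, is 0.025 m for a shift and 4 degrees for a turn. A row lasts 1/12 s, in which the tool goes at most 41.7 mm and 7.16 degrees, less where a joint would pass 70% of its speed; a pose out of reach is approached as far as the arm can. A call with a number of a shift or a turn outside -1 to 1 is refused whole. A call with a gripper value outside its range is refused whole. OPENING is the opening, from -1 (shut) to 1 (fully open), set as the call begins (- or left out, the last holds). The fingers move at their own pace and stop on an object; FORCE is the grip in N (left out, the last holds). Time passes only in rows, so rows that do not move let the fingers close. It gives the time, the measured TCP pose, the force and the opening at its end, in the units of the state.
- r.get_state(): the state, without advancing time (a new reading comes with each control period).
- r.capture(name): name is "scene" or "side" or "wrist"; returns (picture, depth): 400x640x3 uint8, red, green, blue; 400x640 float32, m along the optical axis (not along the pixel's ray), 0 where there is no reading.
- r.camera_info(name): a dict with "mtx" (3x3 intrinsics, pixels), "pose" (4x4, takes a point from camera to world coordinates). Camera axes: x right, y down, z forward; pixel columns grow to the right and rows downward; lengths in m; the calibration is good to about 2 mm. A picture is of the moment at which its call begins: read the wrist's pose just before it. camera_info takes no time and is no camera call; for the wrist camera it gives the pose at the moment of the call.
- r.close_job(): hands the job in, once; it reports no verdict.
The state is a dict: "time_s": time; "joints": joint angles; "qd": joint speeds; "joint_torque": joint torques, N m; "tcp_pos": TCP position; "eef_rot": TCP orientation; "contact_force": force on the tool from outside, world axes, zero at the start; "moment": the same for the moment, N m; "gripper_width": finger opening in m.
Only numpy, scipy, OpenCV 4.12 (cv2) and the standard library are available. Lean on these libraries where they do the work, as an engineer would, in place of code of your own. Each camera call takes 0.05 s, during which the arm holds its last target. There are 200 camera calls.

TASK

The range selector on the sloping test console (a black bar knob) has no pointer, so wind it anticlockwise back to its end stop, then turn it clockwise exactly four clicks, counting by feel, and let it rest in that fourth click. Only then push the toggle lever fully over, up the slope, to switch the output on. Do not shove the other things on the bench about, and let go of everything at the end.

Things in the scene. Friction and masses are not known exactly. Their poses are not given: they have to be found in the camera images.
- console: white bench console, fixed, 244 mm deep (x), 340 mm wide (y); origin: centre of its underside, z up, x to its back. Its bare aluminium front panel is a plane tilted 35 deg from level, rising away from the robot from 30 mm (front edge) to 145 mm high, with a flat top behind. Selector on the panel's left half, toggle lever on its right half, seen from the robot
- selector_axis (a point): fixed point on the selector's axis, half-way up its grip bar, 36 mm above the panel. z: outward normal of the panel = the selector's axis; x: up the slope; y: left along the panel. Positive turn about z = anticlockwise. The black selector is an upright grip bar, 60 mm long, 20 mm thick, from 12 to 60 mm above the panel, centred on a disc 64 mm across (4 to 12 mm)
- selector: the selector, turning with its bar; origin on its axis, 4 mm above the panel. Hard stop anticlockwise (also a rest), then eight even clicks, each 25 to 40 deg, clockwise. Starts 1 to 3 clicks from that stop. It resists over the first half of a click and pulls ahead over the second, up to 0.21 N m, friction 0.02; let go, it springs to the nearest rest. Leaning on a stop does no harm
- selector_screw (a point): small steel set screw in one end face of the selector's grip bar, at the bar's mid-line, 30 mm from the axis, level with selector_axis; turns with the bar, so the bar lies along the line from selector_axis to it. It marks no click; the bar's two ends are otherwise alike
- lever_pivot (a point): the lever's pivot, 4 mm above the panel; fixed; axes as for selector_axis (x up the slope, z out of the panel). The lever swings about y
- output_lever (a joint): angle of the toggle lever, rad: 0 = off, leaning 0.45 rad down the slope (towards the robot) from the panel's normal; 0.9 = on, hard over, leaning 0.45 rad up the slope. It stays where it is left; moving it takes about 0.1 N m (2 to 3 N at 40 mm above the panel)
- lever_tip (a point): centre of the 18 mm ball at the end of the steel toggle lever (a round bar 11 mm thick), 62 mm from the pivot; moves with the lever
- fixture: bystander: aluminium plate 110 x 150 mm with a post and a small black disc, 115 to 132 mm tall, standing loose left of the console; origin at the centre of its underside
- meter: bystander: yellow hand-held meter 150 x 62 x 34 mm lying loose right of the console; origin at the centre of its underside
- solvent: bystander: white bottle 56 mm diameter, 130 mm tall, standing loose right of the console; origin at the centre of its underside

How it is judged (in metres and radians):
On the way, in this order (a step that is already met when the one before it is completed fails the run):
1. the selector is wound back to its anticlockwise end stop (x of selector_screw in the frame of selector_axis below -0.02 m and y of selector_screw in the frame of selector_axis below -0.0025 m), for 0.1 s.
2. the selector rests in the fourth click from the stop (x of selector_screw in the frame of selector_axis between 0.0102 and 0.0192 m and y of selector_screw in the frame of selector_axis between 0.0217 and 0.0307 m), for 0.5 s.
3. the toggle lever is pushed over to on (value of joint output_lever above 0.75 rad), for 0.2 s.
At the end, for the whole second after the job is handed in: the selector rests in the fourth click clockwise from its stop (within a third of a click), the toggle lever is over to on (beyond 0.75 of 0.9 rad), and fixture, meter and bottle stand within 30 mm of where they were, not tipped over (all of step 2 and value of joint output_lever above 0.75 rad and distance of each of fixture, meter, solvent from where it was at the start of the episode below 0.03 m and angle between each of fixture, meter, solvent's own z axis and vertical below 0.2 rad); the robot touches nothing.
It fails at once if the output is switched on (lever beyond 0.5 rad) while the selector is not in its fourth click (value of joint output_lever above 0.5 rad and not (x of selector_screw in the frame of selector_axis between 0.0102 and 0.0192 m and y of selector_screw in the frame of selector_axis between 0.0217 and 0.0307 m)).
It fails at once if a bystander is shoved by more than 30 mm (distance of any of fixture, meter, solvent from where it was at the start of the episode above 0.03 m).
It also fails if it takes over 72 s, if anything falls off the work surface, if the arm or the gripper's body presses on something with over 40 N, if the wrist force passes 120 N, or if a joint passes its speed limit or range.

## Working session

There is one attempt and no reset: what is moved stays moved. The work goes in short steps, Python scripts to look and compute and a shell command to move; the robot and the scene stay as the last step left them, time stands still between calls to the robot, and variables do not carry over. Pictures are saved under pics/ and viewed, about 8 in all and at most 12, crops included, and the job is handed in when it is done.

```bash
mkdir -p pics; python3 - <<'E'
from plant import r
import numpy as np,cv2
s=r.get_state();print({k:np.round(v,3).tolist() for k,v in s.items()})
for n in("scene","side"):
    p,d=r.capture(n);np.savez(f"{n}0.npz",p=p,d=d);i=r.camera_info(n);print(n,np.round(i["mtx"],1).tolist(),np.round(i["pose"],3).tolist(),(d>0).mean())
    cv2.imwrite(f"pics/{n}0.png",p[:,:,::-1])
E
```

```text
{'time_s': 0.0, 'joints': [84.688, 20.591, 0.632, -0.02, -70.137, -16.508], 'qd': [-0.068, 0.035, -0.019, 0.052, 0.013, -0.061], 'joint_torque': [0.001, -58.272, 29.305, 6.997, 0.007, -0.0], 'tcp_pos': [0.251, 0.626, 0.237], 'eef_rot': [179.902, -0.01, -21.826], 'contact_force': [1.222, -0.271, 0.296], 'moment': [0.023, 0.008, 0.006], 'gripper_width': 0.088}
scene [[490.2, 0.0, 319.1], [0.0, 490.2, 201.4], [0.0, 0.0, 1.0]] [[0.76, 0.396, -0.516, 1.282], [0.65, -0.439, 0.62, -0.741], [0.019, -0.807, -0.591, 0.858], [0.0, 0.0, 0.0, 1.0]] 0.9958828125
side [[448.5, 0.0, 316.6], [0.0, 448.5, 204.5], [0.0, 0.0, 1.0]] [[0.977, -0.128, 0.171, 0.401], [-0.213, -0.634, 0.743, -0.833], [0.013, -0.763, -0.647, 0.881], [0.0, 0.0, 0.0, 1.0]] 0.99601171875
```

View pics/scene0.png

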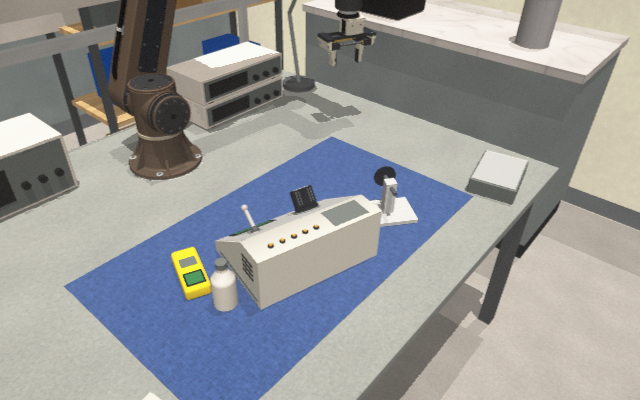

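View pics/side0.png

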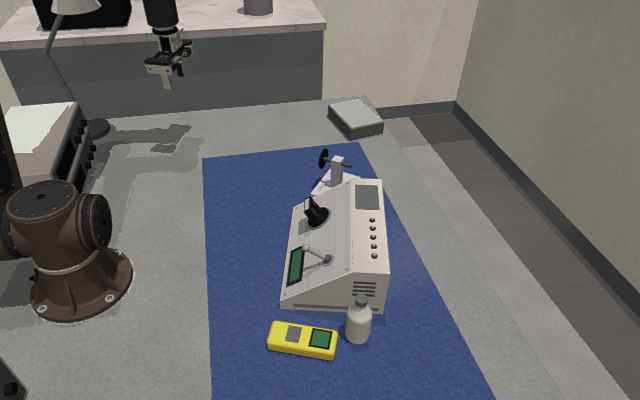

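```bash
cat > h.py <<'E'
from plant import r
import numpy as np,cv2
def cloud(d,i):
    K=np.array(i["mtx"]);P=np.array(i["pose"]);v,u=np.mgrid[:d.shape[0],:d.shape[1]]
    c=np.stack([(u-K[0,2])/K[0,0]*d,(v-K[1,2])/K[1,1]*d,d],-1)
    return c@P[:3,:3].T+P[:3,3]
def plane(X,guess,tol=.004,n=15):
    # plane normal/offset refined by least squares from inliers of guess (nrm,off)
    nr,o=guess
    for _ in range(n):
        m=abs(X@nr-o)<tol
        c=X[m].mean(0);nn=np.linalg.svd(X[m]-c,full_matrices=False)[2][2];nr=nn*np.sign(nn[2]);o=nr@c
    return nr,o,m
E
python3 - <<'E'
from h import *
f=np.load("side0.npz");p,d=f["p"],f["d"];W=cloud(d,r.camera_info("side"))
for px in [(295,290),(340,195),(340,280),(300,225),(315,213),(318,200),(306,249),(328,259),(370,200),(370,250),(360,285),(300,340),(360,325),(322,158),(338,185)]:
    print(px,np.round(W[px[1],px[0]],3),p[px[1],px[0]])
roi=np.zeros(d.shape,bool);roi[182:300,288:350]=1
X=W[roi&(W[...,2]>.03)&(W[...,2]<.15)]
# guess: tilt 35 facing -x; best offset by histogram
n=np.array([-np.sin(np.radians(35)),0,np.cos(np.radians(35))]);h,e=np.histogram(X@n,80);o=e[h.argmax()]
n,o,m=plane(X,(n,o));print("n",n,o,m.mean(),"tilt",np.degrees(np.arccos(n[2])),"az",np.degrees(np.arctan2(-n[1],-n[0])))
E
```

```text
(295, 290) [ 0.504 -0.176  0.057] [171 168 165]
(340, 195) [0.671 0.064 0.123] [168 165 161]
(340, 280) [ 0.599 -0.215  0.115] [122 119 112]
(300, 225) [0.557 0.045 0.052] [115 113 111]
(315, 213) [0.59  0.008 0.121] [42 43 43]
(318, 200) [0.619 0.101 0.084] [168 166 163]
(306, 249) [ 0.538 -0.138  0.148] [133 128 128]
(328, 259) [ 0.587 -0.15   0.117] [78 77 79]
(370, 200) [0.733 0.002 0.146] [104 107 103]
(370, 250) [ 0.68  -0.168  0.145] [203 196 184]
(360, 285) [ 0.642 -0.226  0.101] [125 121 114]
(300, 340) [ 0.493 -0.293  0.034] [218 217  77]
(360, 325) [ 0.62  -0.309  0.074] [124 119 112]
(322, 158) [0.668 0.266 0.107] [13 14 15]
(338, 185) [0.678 0.113 0.119] [189 183 171]
n [-0.54894384  0.15226407  0.82187366] -0.2569371166770115 0.7660636306924516 tilt 34.72720312727089 az -15.502759071167262
```

```bash
cat >> h.py <<'E'
T=np.radians(35);YAW=np.radians(-15.5)
cx=np.array([np.cos(YAW),np.sin(YAW),0]);EY=np.array([-np.sin(YAW),np.cos(YAW),0]);EZ=np.array([0,0,1.])
EX=np.cos(T)*cx+np.sin(T)*EZ;N=-np.sin(T)*cx+np.cos(T)*EZ
R=np.stack([EX,EY,N]) # world->panel axes
O=-0.2569
E
python3 - <<'E'
from h import *
for n in("side","scene"):
    f=np.load(n+"0.npz");p,d=f["p"],f["d"];W=cloud(d,r.camera_info(n));Q=W@R.T;Q[...,2]-=O
    box=(W[...,0]>.45)&(W[...,0]<.72)&(W[...,1]>-.25)&(W[...,1]<.13)&(W[...,2]>.03)
    for a,b in((2,3),(8,14),(14,30),(30,50),(55,64),(64,80)):
        for nm,mk in(("dark",p.max(-1)<75),("grey",p.max(-1)>=75)):
            m=box&mk&(Q[...,2]>a/1e3)&(Q[...,2]<b/1e3)&(W[...,2]<(.175))
            for half,hm in(("L",Q[...,1]>Q[box][:,1].mean()+0.02),("R",Q[...,1]<Q[box][:,1].mean()-.02)):
                k=m&hm&(Q[...,0]<.66)
                if k.sum()>8:print(n,a,b,nm,half,k.sum(),"min",Q[k].min(0).round(3),"max",Q[k].max(0).round(3),"mean",Q[k].mean(0).round(3))
E
```

```text
side 8 14 dark L 106 min [0.494 0.151 0.008] max [0.553 0.209 0.014] mean [0.531 0.176 0.01 ]
side 8 14 grey R 19 min [0.552 0.01  0.008] max [0.567 0.023 0.014] mean [0.56  0.016 0.011]
side 14 30 dark L 83 min [0.515 0.15  0.014] max [0.536 0.207 0.03 ] mean [0.529 0.168 0.022]
side 14 30 grey R 31 min [0.545 0.011 0.014] max [0.561 0.024 0.03 ] mean [0.553 0.015 0.022]
side 30 50 dark L 101 min [0.515 0.149 0.03 ] max [0.535 0.209 0.05 ] mean [0.53 0.17 0.04]
side 30 50 grey R 43 min [0.537 0.011 0.03 ] max [0.552 0.023 0.05 ] mean [0.546 0.016 0.039]
side 55 64 dark L 26 min [0.514 0.151 0.055] max [0.535 0.211 0.059] mean [0.527 0.173 0.056]
side 55 64 grey L 59 min [0.512 0.148 0.055] max [0.531 0.212 0.06 ] mean [0.522 0.184 0.057]
side 55 64 grey R 30 min [0.529 0.008 0.055] max [0.546 0.025 0.064] mean [0.54  0.014 0.06 ]
side 64 80 grey R 16 min [0.531 0.008 0.065] max [0.541 0.02  0.069] mean [0.537 0.015 0.066]
scene 8 14 dark L 46 min [0.518 0.152 0.008] max [0.539 0.208 0.014] mean [0.533 0.178 0.011]
scene 8 14 grey R 11 min [0.555 0.012 0.009] max [0.562 0.022 0.014] mean [0.559 0.016 0.011]
scene 14 30 dark L 94 min [0.519 0.152 0.014] max [0.54  0.207 0.03 ] mean [0.533 0.174 0.022]
scene 14 30 grey L 48 min [0.518 0.152 0.014] max [0.539 0.213 0.03 ] mean [0.533 0.186 0.022]
scene 14 30 grey R 31 min [0.547 0.011 0.015] max [0.561 0.021 0.03 ] mean [0.554 0.017 0.022]
scene 30 50 dark L 121 min [0.516 0.151 0.03 ] max [0.54  0.209 0.05 ] mean [0.533 0.175 0.04 ]
scene 30 50 grey L 57 min [0.516 0.153 0.03 ] max [0.539 0.212 0.049] mean [0.533 0.186 0.04 ]
scene 30 50 grey R 44 min [0.538 0.012 0.03 ] max [0.554 0.024 0.05 ] mean [0.546 0.017 0.04 ]
scene 55 64 grey R 22 min [0.536 0.01  0.055] max [0.548 0.023 0.063] mean [0.542 0.016 0.059]
```

```bash
cat >> h.py <<'E'
KC=np.array([.525,.180])
A,B=9.5e-3,21e-3 # half size of shut fingers along tool x,y
def toW(q): return R.T@(np.array(q)+[0,0,O])
def need(tcp,yaw=np.degrees(YAW)):
    s=r.get_state();e=np.array(s["eef_rot"]);p=np.array(s["tcp_pos"])
    y=np.radians(e[2]);dw=tcp-p;t=np.array([np.cos(y)*dw[0]+np.sin(y)*dw[1],np.sin(y)*dw[0]-np.cos(y)*dw[1],-dw[2]])
    return (t/.025).round(2),round(-(yaw-e[2])/4,2)
def tcp_pin(phi,rad,ca,cb,side,h=.060,below=.030,gap=0,half=.010):
    """TCP for finger corner (ca,cb in +-1: up-slope, left) touching bar end at angle phi; side -1: cw side, +1: ccw side"""
    f=np.radians(phi);u=np.array([np.cos(f),np.sin(f)]);v=np.array([-np.sin(f),np.cos(f)])
    q=KC+rad*u+side*(half+gap)*v
    return toW([*q,h])-ca*A*cx-cb*B*EY-EZ*(below-.011)
E
python3 - <<'E'
from h import *
P=[]
for n in("side","scene"):
    f=np.load(n+"0.npz");p,d=f["p"],f["d"];W=cloud(d,r.camera_info(n));Q=W@R.T;Q[...,2]-=O
    m=(Q[...,2]>.016)&(Q[...,2]<.063)&(abs(Q[...,0]-.525)<.05)&(abs(Q[...,1]-.18)<.05);P.append(Q[m])
    t=Q[m];t=t[t[:,2]>.052];print(n,"top",cv2.minAreaRect((t[:,:2]*1e3).astype(np.float32)),"all",cv2.minAreaRect((Q[m][:,:2]*1e3).astype(np.float32)))
t=np.vstack(P);print(cv2.minAreaRect((t[:,:2]*1e3).astype(np.float32)),t[:,2].max())
print(toW([*KC,.036]))
for ph in(-90,-60,-30,0):print(ph,tcp_pin(ph,.02,1,1,-1).round(3))
print("approach",need(tcp_pin(-90,.02,1,1,-1,gap=.03)+[0,0,.08]),"fixture top")
E
```

```text
side top ((523.9390869140625, 180.23597717285156), (19.073205947875977, 63.08628463745117), 4.725326061248779) all ((523.8260498046875, 180.23388671875), (21.54366111755371, 63.216758728027344), 4.253779888153076)
scene top ((526.03662109375, 182.05484008789062), (19.43605613708496, 54.49138641357422), 3.599154233932495) all ((527.6817016601562, 181.81875610351562), (23.830856323242188, 61.317466735839844), 0.8169431686401367)
((526.4656372070312, 180.42913818359375), (25.626832962036133, 63.65168380737305), 2.89078426361084) 0.059549909554224706
[0.58461173 0.02466642 0.12017694]
-90 [ 0.543 -0.006  0.115]
-60 [ 0.552 -0.011  0.122]
-30 [ 0.561 -0.01   0.128]
0 [ 0.57  -0.003  0.132]
approach (array([19.3 , 19.25,  2.35]), np.float64(-1.58)) fixture top
```

```bash
python3 -m inch '[{"yaw":-0.8},{"yaw":-0.8},{"x":0.8,"y":0.8}]' -1 20; python3 -c "
from h import *
print(need(tcp_pin(-90,.02,1,1,-1,gap=.03)+[0,0,.08]))"
```

```text
(array([19.3 , 19.25,  2.35]), np.float64(-1.58))validation failed for argument at $[0]...
```

```bash
python3 -m inch '[{"x":0,"y":0,"z":0,"yaw":-0.8},{"x":0,"y":0,"z":0,"yaw":-0.8},{"x":0.8,"y":0.8,"z":0,"yaw":0}]' -1 20; python3 -c "
from h import *
print(need(tcp_pin(-90,.02,1,1,-1,gap=.03)+[0,0,.08]))"
```

```text
time_s: 0.35
tcp_pos: [0.2631, 0.6034, 0.2342]
eef_rot: [179.8, 0.0, -15.0]
contact_force: [0.4, 0.1, -0.3]
gripper_width: 0.0728
(array([16.16, 20.65,  2.25]), np.float64(0.12))
```

```bash
M='python3 -m inch'
python3 -m inch '[{"x":0.8,"y":1,"z":0,"yaw":0},{"x":0.8,"y":1,"z":0,"yaw":0},{"x":0.8,"y":1,"z":0,"yaw":0},{"x":0.8,"y":1,"z":0,"yaw":0},{"x":0.8,"y":1,"z":0,"yaw":0}]' >/dev/null
python3 -m inch '[{"x":0.8,"y":1,"z":0,"yaw":0},{"x":0.8,"y":1,"z":0,"yaw":0},{"x":0.8,"y":1,"z":0,"yaw":0},{"x":0.8,"y":1,"z":0,"yaw":0},{"x":0.8,"y":1,"z":0,"yaw":0}]' >/dev/null
python3 -m inch '[{"x":0.8,"y":1,"z":0,"yaw":0},{"x":0.8,"y":1,"z":0,"yaw":0},{"x":0.8,"y":1,"z":0,"yaw":0},{"x":0.8,"y":1,"z":0,"yaw":0},{"x":0.8,"y":1,"z":0,"yaw":0}]'
python3 -c "
from h import *
print(need(tcp_pin(-90,.02,1,1,-1,gap=.03)+[0,0,.08]))
p,d=r.capture('wrist');cv2.imwrite('pics/w1.png',p[:,:,::-1]);np.savez('w1.npz',p=p,d=d,pose=r.camera_info('wrist')['pose'],K=r.camera_info('wrist')['mtx'])"
```

```text
time_s: 1.6
tcp_pos: [0.4591, 0.1417, 0.2319]
eef_rot: [179.2, 0.1, -14.6]
contact_force: [0.3, 0.6, -0.2]
gripper_width: 0.0003
(array([3.77, 4.87, 2.16]), np.float64(0.22))
```

View pics/w1.png

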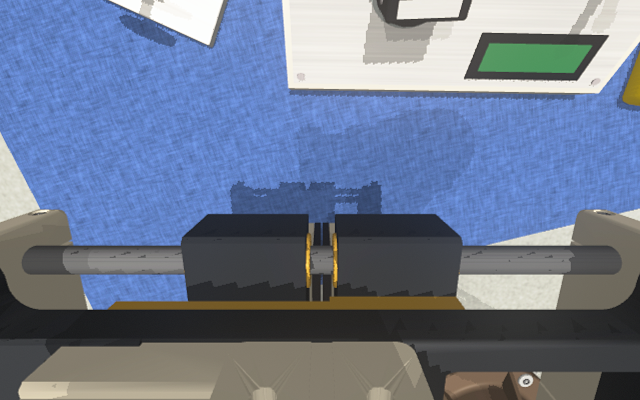

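```bash
python3 - <<'E'
from h import *
f=np.load("w1.npz");W=cloud(f["d"],dict(mtx=f["K"],pose=f["pose"]))
s=r.get_state();t=np.array(s["tcp_pos"]);y=np.radians(s["eef_rot"][2])
D=W-t;C=np.stack([D[...,0]*np.cos(y)+D[...,1]*np.sin(y),-D[...,0]*np.sin(y)+D[...,1]*np.cos(y),D[...,2]],-1)*1e3
for px in[(200,225),(245,225),(245,270),(305,225),(305,270),(312,240),(312,290),(320,260),(330,240),(340,225),(450,225),(400,260),(100,260),(30,230),(300,305)]:print(px,C[px[1],px[0]].round(0))
# lowest robot parts
m=(C[...,2]>-60)&(abs(C[...,0])<40)&(abs(C[...,1])<110)
for z0 in range(-20,70,10):
    k=m&(C[...,2]>=z0)&(C[...,2]<z0+10)
    if k.sum()>5:print(z0,k.sum(),C[k].min(0).round(0),C[k].max(0).round(0))
E
```

```text
(200, 225) [39. 34. 67.]
(245, 225) [39. 22. 68.]
(245, 270) [31. 20. 78.]
(305, 225) [39.  5. 68.]
(305, 270) [31.  5. 78.]
(312, 240) [7. 4. 7.]
(312, 290) [-2.  4. 35.]
(320, 260) [30.  1. 71.]
(330, 240) [ 7. -4.  7.]
(340, 225) [39. -4. 70.]
(450, 225) [ -78. -175. -233.]
(400, 260) [ 33. -18.  78.]
(100, 260) [30. 61. 70.]
(30, 230) [37. 81. 66.]
(300, 305) [23.  6. 82.]
-20 12 [  9.  -4. -12.] [ 10.   2. -10.]
-10 140 [  9.  -7. -10.] [12.  6. -0.]
0 209 [ 6. -7.  0.] [12.  6. 10.]
10 108 [ 9. -4. 10.] [11.  4. 20.]
30 475 [-8. -4. 33.] [ 5.  4. 36.]
40 47 [-1. -4. 41.] [ 8.  4. 45.]
50 2885 [-36. -87.  51.] [40. 89. 60.]
60 11386 [-31. -88.  60.] [40. 89. 70.]
```

```bash
python3 -m inch '[{"x":0.76,"y":1,"z":0,"yaw":0.1},{"x":0.76,"y":1,"z":0,"yaw":0.1},{"x":0.76,"y":1,"z":0,"yaw":0},{"x":0.76,"y":1,"z":0,"yaw":0},{"x":0.76,"y":0.9,"z":0,"yaw":0}]'
python3 - <<'E'
from h import *
print(need(tcp_pin(-86,.02,1,1,-1,gap=.02)))
for n in("scene",):
    p,d=r.capture(n);i=r.camera_info(n);W=cloud(d,i);s=r.get_state();t=np.array(s["tcp_pos"])
    D=W-t;C=np.stack([D@cx,D@EY,D[...,2]],-1)*1e3
    m=(abs(C[...,0])<45)&(abs(C[...,1])<60)
    for z0 in range(-20,60,10):
        k=m&(C[...,2]>=z0)&(C[...,2]<z0+10)
        if k.sum()>5:print(z0,k.sum(),C[k].min(0).round(0),C[k].max(0).round(0))
E
```

```text
time_s: 2.07
tcp_pos: [0.5198, -0.0104, 0.2329]
eef_rot: [179.2, 0.2, -15.4]
contact_force: [0.2, 0.7, 0.1]
gripper_width: 0.0005
(array([ 0.26, -0.32,  5.14]), np.float64(0.02))
-20 7 [  2. -13. -12.] [ 12.  17. -10.]
-10 60 [-13. -16. -10.] [14. 18. -0.]
0 54 [-10. -15.   0.] [13. 18. 10.]
10 50 [-13. -18.  10.] [14. 18. 20.]
20 62 [-11. -18.  20.] [14. 22. 30.]
30 64 [ -9. -21.  30.] [13. 25. 40.]
40 9 [-16. -31.  40.] [14. 19. 49.]
50 51 [-19. -32.  52.] [40. 36. 60.]
```

```bash
sed -i 's/^A,B=.*/A,B=11e-3,16e-3/' h.py
python3 - <<'E'
from h import *
print(need(tcp_pin(-86,.022,1,1,-1,gap=.015)))
P=[tcp_pin(f,.022,1,1,-1,gap=g) for f,g in((-86,.015),(-86,0),(-69,0),(-52,0),(-35,0),(-18,0),(-1,0))]+[tcp_pin(f,.022,-1,1,-1,h=.048) for f in(8,16)]
for a,b in zip(P,P[1:]):
    d=b-a;print((np.array([d@cx,-d@EY,-d[2]])/.025).round(2))
E
```

```text
(array([ 0.27, -0.56,  5.01]), np.float64(0.01))
[ 0.49 -0.04 -0.34]
[ 0.23  0.06 -0.16]
[ 0.23 -0.03 -0.16]
[ 0.22 -0.11 -0.15]
[ 0.18 -0.18 -0.13]
[ 0.13 -0.24 -0.09]
[ 1.2  -0.14  0.36]
[ 0.02 -0.13 -0.02]
```

```bash
python3 -m inch '[{"x":0.07,"y":-0.14,"z":1,"yaw":0},{"x":0.07,"y":-0.14,"z":1,"yaw":0},{"x":0.07,"y":-0.14,"z":1,"yaw":0},{"x":0.06,"y":-0.14,"z":1,"yaw":0},{"x":0,"y":0,"z":1,"yaw":0}]'
python3 -c "
from h import *
print(need(tcp_pin(-86,.022,1,1,-1,gap=.015)),need(tcp_pin(-86,.022,1,1,-1,gap=.0)))"
```

```text
time_s: 2.53
tcp_pos: [0.5359, -0.0072, 0.1082]
eef_rot: [179.4, -0.4, -15.9]
contact_force: [-0.1, -0.2, 0.1]
gripper_width: 0.0007
(array([-0.22, -0.16,  0.03]), np.float64(-0.11)) (array([ 0.27, -0.21, -0.31]), np.float64(-0.11))
```

```bash
f(){ grep -E 'tcp|force'|tr '\n' ' ';echo; }
python3 -m inch '[{"x":0.2,"y":-0.2,"z":-0.25,"yaw":0}]'|f
python3 -m inch '[{"x":0.1,"y":0,"z":-0.07,"yaw":0}]'|f
python3 -m inch '[{"x":0.1,"y":0,"z":-0.07,"yaw":0}]'|f
python3 -m inch '[{"x":0.1,"y":0,"z":-0.07,"yaw":0}]'|f
python3 -m inch '[{"x":0.1,"y":0,"z":-0.07,"yaw":0}]'|f
python3 -m inch '[{"x":0.1,"y":0,"z":-0.07,"yaw":0}]'|f
```

```text
tcp_pos: [0.5373, -0.0049, 0.1088] contact_force: [-1.3, -0.1, -0.2] 
tcp_pos: [0.541, -0.0051, 0.1113] contact_force: [1.1, 0.2, 2.2] 
tcp_pos: [0.5436, -0.0056, 0.1137] contact_force: [0.1, 0.5, 0.1] 
tcp_pos: [0.5465, -0.0061, 0.1167] contact_force: [-2.6, 1.1, -2.2] 
tcp_pos: [0.548, -0.0069, 0.1191] contact_force: [-5.5, 1.3, -5.0] 
tcp_pos: [0.5492, -0.0074, 0.1211] contact_force: [-3.4, 1.8, -9.3]
```

```bash
f(){ grep -E 'tcp|force'|tr '\n' ' ';echo; }
python3 -m inch '[{"x":0.2,"y":0,"z":-0.1,"yaw":0}]'|f
python3 -m inch '[{"x":0.2,"y":0,"z":-0.1,"yaw":0}]'|f
python3 -m inch '[{"x":0.2,"y":-0.05,"z":-0.1,"yaw":0}]'|f
python3 -m inch '[{"x":0.2,"y":-0.05,"z":-0.1,"yaw":0}]'|f
python3 - <<'E'
from h import *
p,d=r.capture("side");W=cloud(d,r.camera_info("side"));Q=W@R.T;Q[...,2]-=O
m=(Q[...,2]>.03)&(Q[...,2]<.063)&(abs(Q[...,0]-.525)<.034)&(abs(Q[...,1]-.18)<.034)&(p.max(-1)<110)
print(m.sum(),cv2.minAreaRect((Q[m][:,:2]*1e3).astype(np.float32)),[need(tcp_pin(f,.022,1,1,-1))[0] for f in(-69,-52)])
cv2.imwrite("pics/s2.png",cv2.resize(p[170:300,260:390,::-1],None,fx=4,fy=4))
E
```

```text
tcp_pos: [0.5515, -0.0088, 0.1235] contact_force: [-8.1, 4.1, -1.7] 
tcp_pos: [0.5561, -0.0101, 0.1269] contact_force: [0.6, 0.0, 0.4] 
tcp_pos: [0.5614, -0.0104, 0.1305] contact_force: [-8.2, 0.0, -3.2] 
tcp_pos: [0.5656, -0.0112, 0.1333] contact_force: [-6.2, -8.5, -4.2] 
0 ((0.0, 0.0), (0.0, 0.0), 0.0) [array([-0.74,  0.02,  0.56]), array([-0.51, -0.01,  0.4 ])]
```

View pics/s2.png

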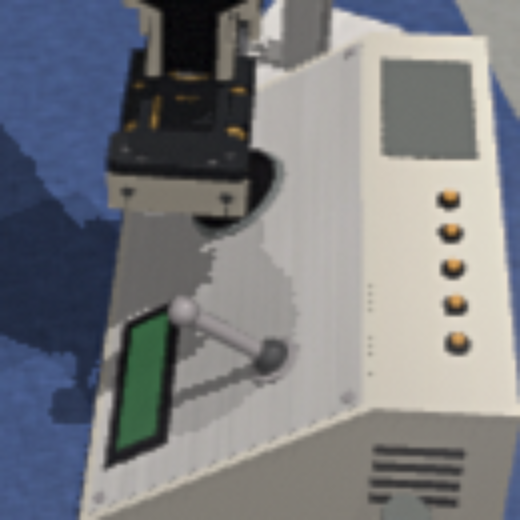

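```bash
f(){ grep -E 'tcp|force'|tr '\n' ' ';echo; }
python3 -m inch '[{"x":0.15,"y":-0.15,"z":-0.1,"yaw":0}]'|f
python3 -m inch '[{"x":0.15,"y":-0.2,"z":-0.1,"yaw":0}]'|f
python3 -m inch '[{"x":0.15,"y":-0.2,"z":-0.1,"yaw":0}]'|f
python3 -m inch '[{"x":0.1,"y":-0.2,"z":-0.07,"yaw":0}]'|f
```

```text
tcp_pos: [0.569, -0.0111, 0.1362] contact_force: [-6.7, -8.8, -4.4] 
tcp_pos: [0.5739, -0.0088, 0.1392] contact_force: [0.5, -0.4, -0.2] 
tcp_pos: [0.5799, -0.0055, 0.1426] contact_force: [-4.7, -7.7, -2.0] 
tcp_pos: [0.583, -0.0025, 0.1445] contact_force: [-4.3, -6.7, -4.2]
```

```bash
f(){ grep -E 'tcp|force'|tr '\n' ' ';echo; }
python3 -m inch '[{"x":0.1,"y":-0.25,"z":-0.07,"yaw":0}]'|f
python3 -m inch '[{"x":0.1,"y":-0.3,"z":-0.07,"yaw":0}]'|f
python3 -m inch '[{"x":0.05,"y":-0.3,"z":-0.04,"yaw":0}]'|f
python3 -m inch '[{"x":0.05,"y":-0.3,"z":-0.04,"yaw":0}]'|f
```

```text
tcp_pos: [0.5875, 0.0024, 0.1465] contact_force: [-0.7, -0.6, -0.9] 
tcp_pos: [0.5884, 0.0052, 0.1472] contact_force: [-8.9, -40.3, -11.1] 
tcp_pos: [0.5881, 0.0054, 0.1472] contact_force: [-1.7, -43.5, -5.5] 
tcp_pos: [0.5882, 0.005, 0.1473] contact_force: [-2.6, -34.5, -1.4]
```

```bash
f(){ grep -E 'tcp|force'|tr '\n' ' ';echo; }
cat >> h.py <<'E'
def bar(name="side"):
    p,d=r.capture(name);W=cloud(d,r.camera_info(name));Q=W@R.T;Q[...,2]-=O
    m=(Q[...,2]>.030)&(Q[...,2]<.063)&(abs(Q[...,0]-.525)<.036)&(abs(Q[...,1]-.181)<.036)
    t=Q[m][:,:2].astype(np.float32)*1e3
    (c,wh,a)=cv2.minAreaRect(t);print(name,"n",m.sum(),"c",np.round(c,1),"wh",np.round(wh,1),"long axis",round(a+(90 if wh[1]>wh[0] else 0),1));return p
E
python3 -m inch '[{"x":-0.1,"y":0.7,"z":0,"yaw":0},{"x":-0.5,"y":0.5,"z":-1,"yaw":0},{"x":-0.8,"y":0.6,"z":-1,"yaw":0},{"x":-1,"y":1,"z":-1,"yaw":0},{"x":-1,"y":1,"z":0,"yaw":0}]'|f
python3 - <<'E'
from h import *
p=bar("side");bar("scene");cv2.imwrite("pics/s3.png",cv2.resize(p[170:300,260:390,::-1],None,fx=4,fy=4))
E
```

```text
tcp_pos: [0.4904, -0.0592, 0.2336] contact_force: [1.6, -0.7, 1.7] 
side n 292 c [524.7 180.4] wh [60.8 24.6] long axis 8.3
scene n 177 c [527.  177.4] wh [65.2 18.9] long axis 18.5
```

View pics/s3.png

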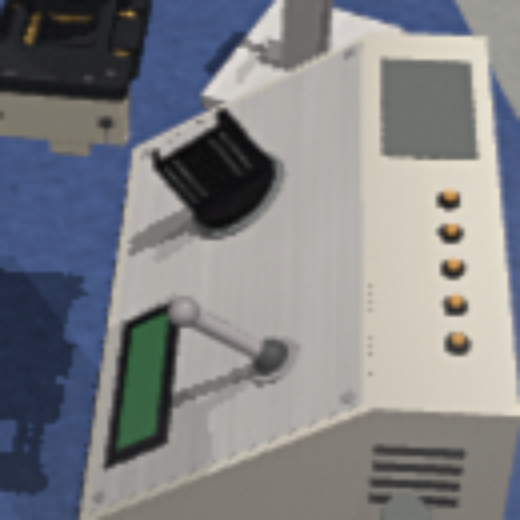

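```bash
python3 - <<'E'
from h import *
KC[:]=[.525,.1805]
S=toW([KC[0]-.020,KC[1]-.030,.060])-A*cx-B*EY-EZ*(.028-.011)
print("pre",S.round(3),need(S))
P=[S,S+.012*EY]+[tcp_pin(f,.02,1,1,1,below=.028) for f in(179,170,162,150,145,137,128.6,120,111,103)]
for a,b in zip(P,P[1:]):
    d=b-a;print(b.round(4),(np.array([d@cx,-d@EY,-d[2]])/.025).round(2))
E
```

```text
pre [ 0.533 -0.008  0.111] (array([ 1.2 , -2.53,  4.81]), np.float64(-0.26))
[0.536  0.0034 0.1114] [-0.   -0.48 -0.  ]
[0.5381 0.0115 0.1113] [-0.01 -0.33  0.  ]
[0.538  0.0149 0.1105] [-0.04 -0.13  0.03]
[0.5383 0.018  0.1102] [-0.02 -0.12  0.02]
[0.5393 0.0225 0.11  ] [-0.01 -0.19  0.  ]
[0.54   0.0244 0.1101] [ 0.01 -0.08 -0.  ]
[0.5414 0.0271 0.1105] [ 0.02 -0.12 -0.02]
[0.5431 0.0298 0.1112] [ 0.04 -0.12 -0.03]
[0.5452 0.0323 0.1121] [ 0.05 -0.12 -0.04]
[0.5476 0.0345 0.1134] [ 0.07 -0.11 -0.05]
[0.55   0.0361 0.1147] [ 0.07 -0.09 -0.05]
```

```bash
f(){ grep -E 'tcp|force'|tr '\n' ' ';echo; }
python3 -m inch '[{"x":0.5,"y":-0.9,"z":0,"yaw":-0.13},{"x":0.5,"y":-0.9,"z":0.5,"yaw":-0.13},{"x":0.2,"y":-0.7,"z":1,"yaw":0},{"x":0,"y":0,"z":1,"yaw":0},{"x":0,"y":0,"z":0.9,"yaw":0}]'|f
python3 - <<'E'
from h import *
KC[:]=[.525,.1805]
S=toW([KC[0]-.020,KC[1]-.030,.060])-A*cx-B*EY-EZ*(.028-.011)
print("pre",S.round(3),need(S))
E
```

```text
tcp_pos: [0.541, -0.007, 0.1524] contact_force: [-0.3, -0.2, 0.3] 
pre [ 0.533 -0.008  0.111] (array([-0.31,  0.13,  1.64]), np.float64(0.04))
```

```bash
f(){ grep -E 'tcp|force'|tr '\n' ' ';echo; }
python3 -m inch '[{"x":-0.3,"y":0.1,"z":0.8,"yaw":0},{"x":0,"y":0,"z":0.8,"yaw":0},{"x":0,"y":0,"z":0,"yaw":0}]'|f
python3 -m inch '[{"x":0,"y":-0.25,"z":0,"yaw":0}]'|f
python3 -m inch '[{"x":0,"y":-0.25,"z":0,"yaw":0}]'|f
python3 -m inch '[{"x":0,"y":-0.15,"z":0,"yaw":0}]'|f
python3 -m inch '[{"x":0,"y":-0.15,"z":0,"yaw":0}]'|f
```

```text
tcp_pos: [0.5349, -0.0063, 0.109] contact_force: [-1.1, -0.3, -0.0] 
tcp_pos: [0.5374, -0.0001, 0.1091] contact_force: [-0.2, 0.4, -0.7] 
tcp_pos: [0.5402, 0.0067, 0.1096] contact_force: [0.9, 0.5, 0.1] 
tcp_pos: [0.5412, 0.0106, 0.1102] contact_force: [-3.1, -8.2, -4.2] 
tcp_pos: [0.5408, 0.0133, 0.1102] contact_force: [-1.1, -13.1, -6.9]
```

```bash
f(){ grep -E 'tcp|force'|tr '\n' ' ';echo; }
python3 -m inch '[{"x":0,"y":-0.15,"z":0,"yaw":0}]'|f
python3 -m inch '[{"x":0,"y":-0.15,"z":0,"yaw":0}]'|f
```

```text
tcp_pos: [0.5405, 0.0159, 0.1102] contact_force: [-2.0, -5.7, -3.5] 
tcp_pos: [0.5414, 0.0195, 0.1107] contact_force: [0.1, -0.1, -0.4]
```

```bash
f(){ grep -E 'tcp|force'|tr '\n' ' ';echo; }
python3 -m inch '[{"x":0,"y":-0.12,"z":0,"yaw":0}]'|f
python3 -m inch '[{"x":0.02,"y":-0.12,"z":-0.01,"yaw":0}]'|f
python3 -m inch '[{"x":0.03,"y":-0.12,"z":-0.02,"yaw":0}]'|f
```

```text
tcp_pos: [0.5429, 0.0229, 0.1116] contact_force: [-1.5, -9.3, -1.3] 
tcp_pos: [0.5433, 0.0251, 0.1122] contact_force: [-5.4, -10.2, -1.4] 
tcp_pos: [0.5433, 0.0268, 0.1128] contact_force: [-4.7, -9.0, -1.1]
```

```bash
f(){ grep -E 'tcp|force'|tr '\n' ' ';echo; }
python3 -m inch '[{"x":0.05,"y":-0.12,"z":-0.03,"yaw":0}]'|f
python3 -m inch '[{"x":0.05,"y":-0.12,"z":-0.03,"yaw":0}]'|f
```

```text
tcp_pos: [0.5434, 0.0283, 0.1134] contact_force: [-3.9, -6.9, -2.2] 
tcp_pos: [0.5444, 0.0304, 0.1142] contact_force: [-1.9, -0.1, -0.6]
```

```bash
f(){ grep -E 'tcp|force'|tr '\n' ' ';echo; }
python3 -m inch '[{"x":0.08,"y":-0.1,"z":-0.05,"yaw":0}]'|f
python3 -m inch '[{"x":0.08,"y":-0.1,"z":-0.05,"yaw":0}]'|f
python3 -m inch '[{"x":0.1,"y":-0.1,"z":-0.06,"yaw":0}]'|f
```

```text
tcp_pos: [0.5476, 0.033, 0.116] contact_force: [-0.2, 0.6, -0.8] 
tcp_pos: [0.5492, 0.0349, 0.1172] contact_force: [-7.7, -5.9, -1.5] 
tcp_pos: [0.5499, 0.0359, 0.118] contact_force: [-8.2, -5.8, -3.4]
```

```bash
f(){ grep -E 'tcp|force'|tr '\n' ' ';echo; }
python3 -m inch '[{"x":0.12,"y":-0.1,"z":-0.07,"yaw":0}]'|f
python3 -m inch '[{"x":0.12,"y":-0.1,"z":-0.07,"yaw":0}]'|f
```

```text
tcp_pos: [0.5505, 0.0366, 0.1187] contact_force: [-9.7, -5.8, -3.8] 
tcp_pos: [0.551, 0.0373, 0.1192] contact_force: [-8.6, -4.9, -1.9]
```

```bash
f(){ grep -E 'tcp|force'|tr '\n' ' ';echo; }
python3 -m inch '[{"x":0.12,"y":-0.08,"z":-0.07,"yaw":0}]'|f
python3 -m inch '[{"x":0.14,"y":-0.08,"z":-0.08,"yaw":0}]'|f
python3 -m inch '[{"x":0.04,"y":-0.02,"z":-0.02,"yaw":0}]'|f
```

```text
tcp_pos: [0.5522, 0.0381, 0.12] contact_force: [-5.3, 0.4, -2.3] 
tcp_pos: [0.556, 0.0397, 0.1218] contact_force: [-1.2, 0.2, 0.6] 
tcp_pos: [0.5565, 0.0402, 0.1222] contact_force: [-6.5, -1.8, -2.2]
```

```bash
f(){ grep -E 'tcp|force'|tr '\n' ' ';echo; }
python3 -m inch '[{"x":-0.6,"y":0,"z":0,"yaw":0},{"x":-1,"y":-0.5,"z":-1,"yaw":0},{"x":-1,"y":-0.5,"z":-1,"yaw":0},{"x":-0.5,"y":-0.3,"z":-1,"yaw":0},{"x":0,"y":0,"z":0,"yaw":0}]'|f
python3 - <<'E'
from h import *
p=bar("side");bar("scene")
KC[:]=[.525,.1805]
P=[tcp_pin(94.6,.022,1,-1,1,gap=.015)]+[tcp_pin(f,.022,1,-1,1) for f in(94.6,86,78,70,61)]
print(need(P[0]),P[0])
for a,b in zip(P,P[1:]):
    d=b-a;print(b.round(4),(np.array([d@cx,-d@EY,-d[2]])/.025).round(2))
E
```

```text
tcp_pos: [0.4991, 0.1021, 0.2025] contact_force: [0.7, 0.7, -0.2] 
side n 223 c [524.2 182.6] wh [21.2 65.6] long axis 96.6
scene n 221 c [529.7 181.9] wh [61.  23.5] long axis 81.1
(array([2.29, 0.53, 3.74]), np.float64(-0.07)) [0.5494174  0.07222556 0.10553136]
[0.5615 0.0701 0.1141] [ 0.49 -0.05 -0.34]
[0.5645 0.0709 0.116 ] [ 0.11 -0.06 -0.08]
[0.5674 0.0711 0.1178] [ 0.11 -0.04 -0.07]
[0.5701 0.0708 0.1198] [ 0.11 -0.02 -0.08]
[0.5731 0.07   0.1219] [ 0.12  0.   -0.09]
```

```bash
python3 - <<'E'
from h import *
a,_=r.capture("side");b,_=r.capture("scene");c=np.load("side0.npz")["p"];d=np.load("scene0.npz")["p"]
z=lambda i,x,y:cv2.resize(i[y:y+60,x:x+80,::-1],None,fx=5,fy=5,interpolation=cv2.INTER_CUBIC)
cv2.imwrite("pics/cmp.png",np.vstack([np.hstack([z(c,280,180),z(d,260,165)]),np.hstack([z(a,280,180),z(b,260,165)])]))
E
```

```text
(no output)
```

View pics/cmp.png

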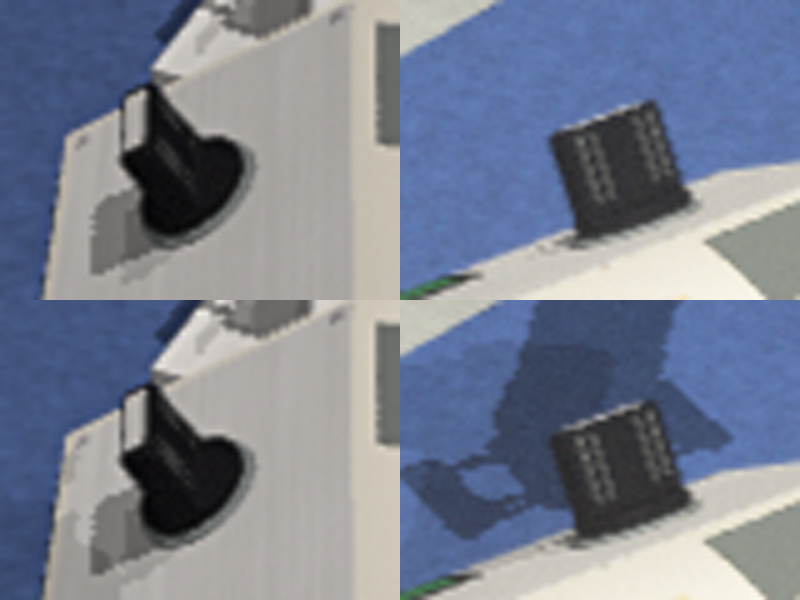

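The upper row (start) and the lower row (now) show the bar in the same attitude. It is therefore in the third click, matching the three clicks I wound back. Next is the fourth.

```bash
f(){ grep -E 'tcp|force'|tr '\n' ' ';echo; }
python3 -m inch '[{"x":0.4,"y":0.15,"z":0.9,"yaw":0},{"x":0.4,"y":0.15,"z":1,"yaw":0},{"x":0.4,"y":0.15,"z":1,"yaw":0},{"x":0.5,"y":0.1,"z":0.7,"yaw":0},{"x":0,"y":0,"z":0,"yaw":0}]'|f
python3 - <<'E'
from h import *
KC[:]=[.525,.1805]
print(need(tcp_pin(94.6,.022,1,-1,1,gap=.006)),need(tcp_pin(94.6,.022,1,-1,1)))
E
```

```text
tcp_pos: [0.5314, 0.0664, 0.1011] contact_force: [-0.2, -0.5, 0.8] 
(array([ 0.92, -0.45, -0.38]), np.float64(-0.11)) (array([ 1.12, -0.47, -0.52]), np.float64(-0.11))
```

```bash
f(){ grep -E 'tcp|force'|tr '\n' ' ';echo; }
python3 -m inch '[{"x":0.45,"y":-0.22,"z":-0.2,"yaw":0},{"x":0.45,"y":-0.22,"z":-0.2,"yaw":0},{"x":0,"y":0,"z":0,"yaw":0}]'|f
python3 -m inch '[{"x":0.15,"y":0,"z":-0.1,"yaw":0}]'|f
python3 -m inch '[{"x":0.15,"y":0,"z":-0.1,"yaw":0}]'|f
python3 -m inch '[{"x":0.12,"y":0,"z":-0.08,"yaw":0}]'|f
python3 -m inch '[{"x":0.12,"y":0,"z":-0.08,"yaw":0}]'|f
```

```text
tcp_pos: [0.5559, 0.0686, 0.1057] contact_force: [0.4, -0.1, 1.3] 
tcp_pos: [0.5589, 0.0673, 0.1072] contact_force: [-0.9, -0.3, -0.2] 
tcp_pos: [0.5625, 0.0662, 0.1094] contact_force: [-4.7, 4.2, -1.3] 
tcp_pos: [0.5639, 0.0658, 0.1107] contact_force: [-9.6, 9.2, -3.6] 
tcp_pos: [0.5641, 0.0657, 0.1113] contact_force: [-10.2, 8.8, -5.6]
```

```bash
f(){ grep -E 'tcp|force'|tr '\n' ' ';echo; }
python3 -m inch '[{"x":0.16,"y":0,"z":-0.1,"yaw":0}]'|f
python3 -m inch '[{"x":0.16,"y":0,"z":-0.1,"yaw":0}]'|f
python3 -m inch '[{"x":0.16,"y":0,"z":-0.1,"yaw":0}]'|f
```

```text
tcp_pos: [0.5644, 0.0654, 0.1119] contact_force: [-11.3, 10.4, -6.8] 
tcp_pos: [0.5644, 0.0654, 0.1123] contact_force: [-10.6, 9.9, -7.3] 
tcp_pos: [0.5643, 0.0653, 0.1125] contact_force: [-10.3, 8.8, -6.3]
```

```bash
f(){ grep -E 'tcp|force'|tr '\n' ' ';echo; }
python3 -m inch '[{"x":0.25,"y":-0.05,"z":-0.12,"yaw":0}]'|f
python3 -m inch '[{"x":0.25,"y":-0.05,"z":-0.12,"yaw":0}]'|f
```

```text
tcp_pos: [0.5652, 0.0656, 0.1128] contact_force: [-18.6, 10.7, 0.9] 
tcp_pos: [0.5663, 0.0659, 0.1135] contact_force: [-16.4, 10.0, 4.2]
```

```bash
python3 - <<'E'
from h import *
b=bar("scene");a,_=r.capture("side")
z=lambda i,x,y:cv2.resize(i[y:y+60,x:x+80,::-1],None,fx=5,fy=5,interpolation=cv2.INTER_CUBIC)
cv2.imwrite("pics/c4.png",np.hstack([z(a,280,180),z(b,260,165)]))
E
```

```text
scene n 263 c [525.5 184.3] wh [49.6 63.3] long axis 115.2
```

View pics/c4.png

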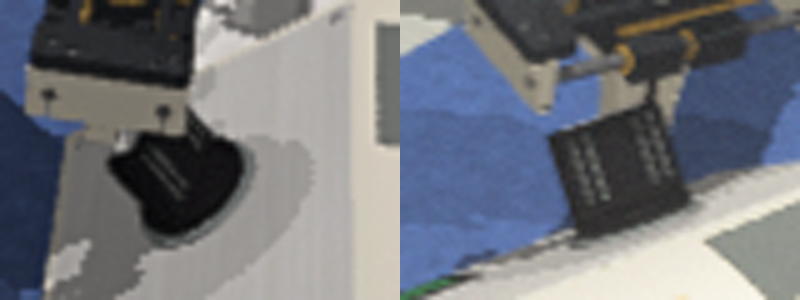

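```bash
f(){ grep -E 'tcp|force'|tr '\n' ' ';echo; }
python3 -m inch '[{"x":0.3,"y":-0.2,"z":-0.18,"yaw":0}]'|f
python3 -m inch '[{"x":0.3,"y":-0.1,"z":-0.18,"yaw":0}]'|f
```

```text
tcp_pos: [0.5746, 0.0685, 0.1174] contact_force: [-11.7, 2.4, -2.2] 
tcp_pos: [0.578, 0.0689, 0.1196] contact_force: [-14.7, 3.3, -0.4]
```

```bash
f(){ grep -E 'tcp|force'|tr '\n' ' ';echo; }
python3 -m inch '[{"x":-0.8,"y":0,"z":0,"yaw":0},{"x":-1,"y":0,"z":-0.5,"yaw":0},{"x":-1,"y":0,"z":-1,"yaw":0},{"x":-1,"y":0,"z":-1,"yaw":0},{"x":0,"y":0,"z":-1,"yaw":0}]'|f
python3 - <<'E'
from h import *
a=bar("side");b=bar("scene")
z=lambda i,x,y:cv2.resize(i[y:y+60,x:x+80,::-1],None,fx=5,fy=5,interpolation=cv2.INTER_CUBIC)
cv2.imwrite("pics/c5.png",np.hstack([z(a,280,180),z(b,260,165)]))
E
```

```text
tcp_pos: [0.4921, 0.1003, 0.2143] contact_force: [0.0, -0.2, -0.2] 
side n 285 c [524.7 179.4] wh [59.6 23.1] long axis 28.7
scene n 215 c [526.8 179.9] wh [63.5 23.4] long axis 31.0
```

View pics/c5.png

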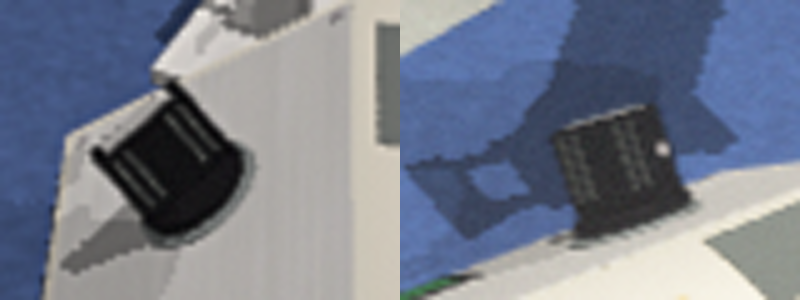

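The bar now measures about 29°, and with the screw at upper right that is the fifth click. The stiff last push went through two clicks, so I'll turn it back one click anticlockwise in finer steps, pushing the lower end to the right.

```bash
python3 - <<'E'
from h import *
KC[:]=[.525,.1805]
k=dict(below=.028)
P=[tcp_pin(207,.022,1,-1,-1,gap=.015,**k)]+[tcp_pin(f,.022,1,-1,-1,**k) for f in(207,212,218,224,230)]
print(need(P[0]+[0,0,.04]),need(P[0]),r.get_state()["time_s"])
for a,b in zip(P,P[1:]):
    d=b-a;print(b.round(4),(np.array([d@cx,-d@EY,-d[2]])/.025).round(2))
E
```

```text
(array([2.21, 0.8 , 2.9 ]), np.float64(-0.46)) (array([2.21, 0.8 , 4.5 ]), np.float64(-0.46)) 9.6667
[0.5458 0.0514 0.109 ] [ 0.22  0.53 -0.16]
[0.5454 0.0494 0.1091] [ 0.01  0.08 -0.  ]
[0.5451 0.0469 0.1094] [ 0.02  0.1  -0.01]
[0.545  0.0444 0.1098] [ 0.02  0.1  -0.02]
[0.5452 0.0419 0.1103] [ 0.03  0.09 -0.02]
```

```bash
f(){ grep -E 'tcp|force|rot'|tr '\n' ' ';echo; }
python3 -m inch '[{"x":0.5,"y":0.2,"z":0.7,"yaw":-0.23},{"x":0.6,"y":0.2,"z":0.8,"yaw":-0.23},{"x":0.6,"y":0.2,"z":0.9,"yaw":0},{"x":0.4,"y":0.2,"z":1,"yaw":0},{"x":0,"y":0,"z":0.8,"yaw":0}]'|f
python3 - <<'E'
from h import *
KC[:]=[.525,.1805]
k=dict(below=.028)
print(need(tcp_pin(207,.022,1,-1,-1,gap=.015,**k)),need(tcp_pin(207,.022,1,-1,-1,**k)))
E
```

```text
tcp_pos: [0.5339, 0.0627, 0.1149] eef_rot: [175.3, 6.1, -15.0] contact_force: [1.1, -0.5, -0.5] 
(array([ 0.36, -0.22,  0.39]), np.float64(0.12)) (array([0.58, 0.31, 0.23]), np.float64(0.12))
```

```bash
f(){ grep -E 'tcp|force|rot'|tr '\n' ' ';echo; }
python3 -m inch '[{"x":0,"y":0,"z":0,"yaw":0},{"x":0,"y":0,"z":0,"yaw":0}]'|f; python3 -c "
from h import *
s=r.get_state();print(s['joints'],s['eef_rot'],s['qd'])"
```

```text
tcp_pos: [0.5313, 0.0606, 0.111] eef_rot: [175.0, 6.4, -15.2] contact_force: [0.9, -0.2, 0.6] 
[ 27.08797896  18.79731122 -20.26817529  -0.69752178 -59.02789351
  48.40508518] [175.01144855   6.40671426 -15.18758156] [-0.44602885  1.27213554 -1.61638547 -0.68421309  0.771925    0.01447109]
```

```bash
cat >> h.py <<'E'
from scipy.spatial.transform import Rotation as Ro
KC[:]=[.525,.1805]
def rot(): return Ro.from_euler("xyz",r.get_state()["eef_rot"],degrees=True).as_matrix()
def need(tcp):
    return (rot().T@(tcp-np.array(r.get_state()["tcp_pos"]))/.025).round(2)
def tcp_at(q,ca,cb,below):
    M=rot();return toW(q)-ca*A*M[:,0]+cb*B*M[:,1]-(.011-below)*M[:,2]
def tcp_pin(phi,rad,ca,cb,side,h=.060,below=.028,gap=0,half=.010):
    f=np.radians(phi);u=np.array([np.cos(f),np.sin(f)]);v=np.array([-np.sin(f),np.cos(f)])
    return tcp_at([*(KC+rad*u+side*(half+gap)*v),h],ca,cb,below)
E
python3 - <<'E'
from h import *
print(need(tcp_pin(207,.022,1,-1,-1,gap=.006)))
P=[tcp_pin(f,.022,1,-1,-1) for f in(207,212,218,224,230)];M=rot()
for p in P:print(p.round(4),need(p))
E
```

```text
[0.5  0.05 0.09]
[0.5434 0.0504 0.109 ] [0.58 0.27 0.04]
[0.543  0.0484 0.1091] [0.58 0.35 0.04]
[0.5427 0.0459 0.1094] [0.6  0.45 0.04]
[0.5426 0.0434 0.1098] [0.62 0.55 0.03]
[0.5428 0.0409 0.1103] [0.65 0.64 0.01]
```

```bash
f(){ grep -E 'tcp|force'|tr '\n' ' ';echo; }
python3 -m inch '[{"x":0.25,"y":-0.1,"z":0.05,"yaw":0},{"x":0.25,"y":0,"z":0.05,"yaw":0},{"x":0,"y":0,"z":0,"yaw":0}]'|f
python3 -m inch '[{"x":0.02,"y":0.15,"z":0,"yaw":0}]'|f
python3 -m inch '[{"x":0.02,"y":0.15,"z":0,"yaw":0}]'|f
python3 -m inch '[{"x":0,"y":0.1,"z":0,"yaw":0}]'|f
python3 -c "
from h import *
print(r.get_state()['eef_rot'],[need(tcp_pin(f,.022,1,-1,-1)) for f in (207,224)])"
```

```text
tcp_pos: [0.546, 0.0603, 0.1095] contact_force: [0.5, -0.4, -0.1] 
tcp_pos: [0.5466, 0.0572, 0.1106] contact_force: [-0.5, -0.4, 0.0] 
tcp_pos: [0.5467, 0.0536, 0.1115] contact_force: [-0.0, 0.2, 0.3] 
tcp_pos: [0.5465, 0.0513, 0.1123] contact_force: [-0.6, 3.7, -2.1] 
[175.28336316   6.0427947  -15.01475188] [array([-0.09,  0.05,  0.15]), array([-0.05,  0.33,  0.13])]
```

Contact is as predicted, so I'll push on in small steps.

```bash
f(){ grep -E 'tcp|force'|tr '\n' ' ';echo; }
python3 -m inch '[{"x":0,"y":0.1,"z":0.03,"yaw":0}]'|f
python3 -m inch '[{"x":0,"y":0.1,"z":0.03,"yaw":0}]'|f
python3 -m inch '[{"x":0,"y":0.1,"z":0.03,"yaw":0}]'|f
```

```text
tcp_pos: [0.5462, 0.0495, 0.1122] contact_force: [0.4, 8.2, 0.3] 
tcp_pos: [0.5462, 0.0482, 0.1121] contact_force: [0.1, 9.5, 0.9] 
tcp_pos: [0.5463, 0.0472, 0.1122] contact_force: [-1.6, 10.0, 2.6]
```

```bash
f(){ grep -E 'tcp|force'|tr '\n' ' ';echo; }
python3 -m inch '[{"x":0,"y":0.1,"z":0.03,"yaw":0}]'|f
python3 -c "
from h import *
print(r.get_state()['eef_rot'],[need(tcp_pin(f,.022,1,-1,-1)) for f in (224,)])"
```

```text
tcp_pos: [0.5463, 0.0463, 0.1123] contact_force: [-1.2, 9.9, 2.4] 
[175.98249577   5.65978227 -14.92617834] [array([-0.09,  0.13,  0.12])]
```

```bash
f(){ grep -E 'tcp|force'|tr '\n' ' ';echo; }
for i in 1; do python3 -m inch '[{"x":0,"y":0.1,"z":0.02,"yaw":0}]'|f; done
python3 -m inch '[{"x":0,"y":0.1,"z":0.02,"yaw":0}]'|f
python3 -m inch '[{"x":0,"y":0.1,"z":0.02,"yaw":0}]'|f
```

```text
tcp_pos: [0.5462, 0.0452, 0.1126] contact_force: [-0.8, 5.0, 2.4] 
tcp_pos: [0.5457, 0.0432, 0.1129] contact_force: [-0.7, -1.3, 0.0] 
tcp_pos: [0.5449, 0.0405, 0.1129] contact_force: [-0.3, -0.4, -0.2]
```

```bash
f(){ grep -E 'tcp|force'|tr '\n' ' ';echo; }
python3 -m inch '[{"x":-0.3,"y":-0.5,"z":0,"yaw":0},{"x":-0.8,"y":-0.5,"z":-0.5,"yaw":0},{"x":-1,"y":0,"z":-1,"yaw":0},{"x":-1,"y":0,"z":-1,"yaw":0},{"x":0,"y":0,"z":-1,"yaw":0}]'|f
python3 - <<'E'
from h import *
a=bar("side");b=bar("scene");print(r.get_state()["eef_rot"],r.get_state()["time_s"])
z=lambda i,x,y:cv2.resize(i[y:y+60,x:x+80,::-1],None,fx=5,fy=5,interpolation=cv2.INTER_CUBIC)
cv2.imwrite("pics/c6.png",np.hstack([z(a,280,180),z(b,260,165)]))
E
```

```text
tcp_pos: [0.4796, 0.0841, 0.2022] contact_force: [0.1, 0.2, -0.5] 
side n 282 c [524.5 181.7] wh [62.1 23.8] long axis 57.4
scene n 224 c [527.7 181.8] wh [60.5 23.6] long axis 58.9
[175.86773161   5.66278115 -15.08137842] 11.85
```

View pics/c6.png

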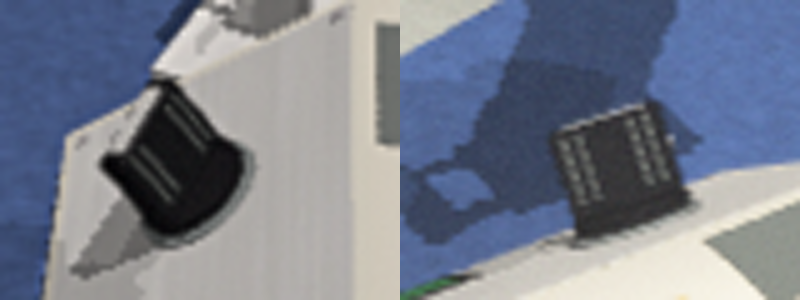

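The bar measures 57–59° in both views, with 60.7° expected, and the screw is at the upper left end. That is the fourth click. Next is the lever.

```bash
cat >> h.py <<'E'
LP=np.array([.563,.0165,.004])
def tcp_lev(th,gap=0,below=.022):
    a=th-.45;q=LP+.062*np.array([np.sin(a),0,np.cos(a)]);M=rot()
    return toW(q)-(.009+gap)*cx-A*M[:,0]-(.011-below)*M[:,2]
E
python3 - <<'E'
from h import *
print(toW(LP),"above",need(tcp_lev(0,.03)+[0,0,.06]),"pre",need(tcp_lev(0,.02)))
P=[tcp_lev(0,.02)]+[tcp_lev(t) for t in(0,.2,.4,.6,.8,.9,1.0)];M=rot()
for a,b in zip(P,P[1:]):print(b.round(3),(M.T@(b-a)/.025).round(2))
E
```

```text
[ 0.58860084 -0.14611071  0.11575998] above [2.23 7.82 0.72] pre [2.87 7.65 3.06]
[ 0.516 -0.127  0.136] [ 0.8   0.01 -0.08]
[ 0.523 -0.129  0.146] [ 0.24  0.03 -0.43]
[ 0.531 -0.131  0.155] [ 0.32  0.03 -0.37]
[ 0.542 -0.134  0.161] [ 0.39  0.02 -0.3 ]
[ 0.553 -0.137  0.166] [ 0.44  0.02 -0.22]
[ 0.559 -0.139  0.167] [ 0.24  0.01 -0.08]
[ 0.564 -0.14   0.168] [ 0.24  0.01 -0.05]
```

```bash
f(){ grep -E 'tcp|force'|tr '\n' ' ';echo; }
python3 -m inch '[{"x":0.1,"y":1,"z":0,"yaw":0},{"x":0.2,"y":1,"z":0,"yaw":0},{"x":0.2,"y":1,"z":0,"yaw":0},{"x":0.2,"y":1,"z":0,"yaw":0},{"x":0.2,"y":1,"z":0,"yaw":0}]'|f
python3 -m inch '[{"x":0.2,"y":1,"z":0,"yaw":0},{"x":0.2,"y":1,"z":0,"yaw":0},{"x":0.2,"y":0.7,"z":0.3,"yaw":0},{"x":0.2,"y":0,"z":0.3,"yaw":0},{"x":0,"y":0,"z":0,"yaw":0}]'|f
python3 -c "
from h import *
print(need(tcp_lev(0,.02)),r.get_state()['eef_rot'])"
```

```text
tcp_pos: [0.4749, -0.044, 0.2129] contact_force: [0.7, 0.6, -0.1] 
tcp_pos: [0.4728, -0.125, 0.1994] contact_force: [0.9, -0.2, 0.3] 
[ 1.13 -0.56  2.4 ] [175.80365763   5.5803245  -15.05523532]
```

```bash
f(){ grep -E 'tcp|force'|tr '\n' ' ';echo; }
python3 -m inch '[{"x":0.1,"y":-0.28,"z":0.8,"yaw":0},{"x":0.3,"y":-0.28,"z":0.8,"yaw":0},{"x":0.7,"y":0,"z":0.8,"yaw":0},{"x":0,"y":0,"z":0,"yaw":0}]'|f
python3 -c "
from h import *
print(need(tcp_lev(0,.02)),need(tcp_lev(0)))"
```

```text
tcp_pos: [0.4969, -0.1213, 0.1347] contact_force: [-0.2, 0.2, 0.6] 
[-0.01  0.01 -0.06] [ 0.79  0.02 -0.13]
```

```bash
f(){ grep -E 'tcp|force'|tr '\n' ' ';echo; }
python3 -m inch '[{"x":0.4,"y":0,"z":-0.05,"yaw":0},{"x":0.4,"y":0,"z":-0.05,"yaw":0}]'|f
python3 -m inch '[{"x":0.3,"y":0.03,"z":-0.4,"yaw":0}]'|f
python3 -m inch '[{"x":0.3,"y":0.03,"z":-0.4,"yaw":0}]'|f
python3 -m inch '[{"x":0.4,"y":0.02,"z":-0.3,"yaw":0}]'|f
python3 -m inch '[{"x":0.4,"y":0.02,"z":-0.2,"yaw":0}]'|f
python3 -c "
from h import *
print([need(tcp_lev(t)) for t in(.5,.9)])"
```

```text
tcp_pos: [0.5154, -0.1257, 0.1344] contact_force: [0.5, -0.3, -0.1] 
tcp_pos: [0.523, -0.1277, 0.1426] contact_force: [-7.2, 1.9, 1.7] 
tcp_pos: [0.5303, -0.1297, 0.152] contact_force: [-3.8, 1.1, 0.9] 
tcp_pos: [0.5398, -0.1322, 0.1595] contact_force: [-6.7, 2.7, 5.2] 
tcp_pos: [0.55, -0.1349, 0.165] contact_force: [-3.2, 3.2, 3.4] 
[array([-0.52,  0.03,  0.32]), array([ 0.35,  0.07, -0.12])]
```

```bash
f(){ grep -E 'tcp|force'|tr '\n' ' ';echo; }
python3 -m inch '[{"x":0.3,"y":0.02,"z":-0.08,"yaw":0}]'|f
python3 -m inch '[{"x":0.25,"y":0,"z":-0.03,"yaw":0}]'|f
python3 -m inch '[{"x":0.2,"y":0,"z":0,"yaw":0}]'|f
```

```text
tcp_pos: [0.5584, -0.1371, 0.1679] contact_force: [-1.9, 2.1, 2.5] 
tcp_pos: [0.5613, -0.1381, 0.1681] contact_force: [-29.2, 14.5, 15.1] 
tcp_pos: [0.5611, -0.1383, 0.1678] contact_force: [-25.9, 16.8, 23.9]
```

Force jumped to 30 N at the predicted end of travel, so the lever is hard over. I'll back off clear and check.

```bash
f(){ grep -E 'tcp|force'|tr '\n' ' ';echo; }
python3 -m inch '[{"x":0,"y":0,"z":0,"yaw":0},{"x":-0.5,"y":0,"z":0,"yaw":0},{"x":-1,"y":0,"z":-0.3,"yaw":0},{"x":-1,"y":0,"z":-1,"yaw":0},{"x":-1,"y":0,"z":-1,"yaw":0}]'|f
python3 -m inch '[{"x":-1,"y":0,"z":-1,"yaw":0},{"x":-1,"y":0,"z":-1,"yaw":0},{"x":0,"y":0,"z":0,"yaw":0},{"x":0,"y":0,"z":0,"yaw":0}]'|f
python3 - <<'E'
from h import *
a=bar("side");bar("scene")
p,d=r.capture("side");W=cloud(d,r.camera_info("side"));Q=W@R.T;Q[...,2]-=O
m=(abs(Q[...,1]-.0165)<.02)&(abs(Q[...,0]-.57)<.06)&(Q[...,2]>.052)&(Q[...,2]<.08);print("ball",m.sum(),Q[m].mean(0).round(3),"on expects x",.563+.027)
W0=cloud(np.load("side0.npz")["d"],r.camera_info("side"))
k=W0[...,2]<.3;box=(slice(140,215),slice(305,360)),(slice(300,365),slice(260,380))
for b in box:print("bystander depth change px",(abs(d-np.load("side0.npz")["d"])[b]>.015).sum())
cv2.imwrite("pics/fin.png",cv2.resize(p[140:370,230:410,::-1],None,fx=2.6,fy=2.6));print(r.get_state()["time_s"])
E
```

```text
tcp_pos: [0.4821, -0.1121, 0.2321] contact_force: [1.3, 1.0, 1.4] 
tcp_pos: [0.4389, -0.0958, 0.2981] contact_force: [-0.7, -0.2, -0.4] 
side n 278 c [524.8 179.9] wh [61.7 24.4] long axis 57.6
scene n 225 c [529.5 180.6] wh [59.5 21.8] long axis 54.5
ball 49 [0.587 0.014 0.06 ] on expects x 0.59
bystander depth change px 135
bystander depth change px 62
14.6667
```

View pics/fin.png

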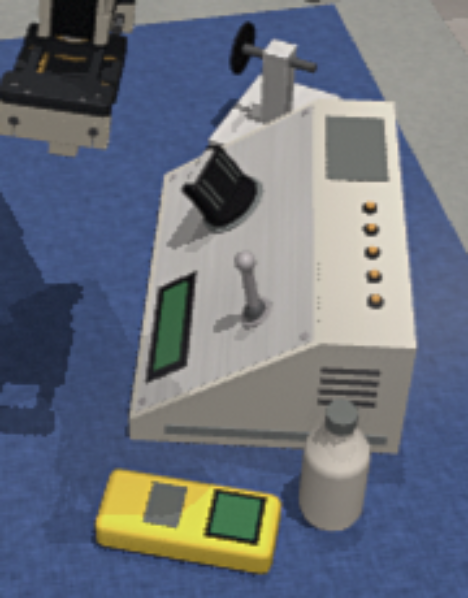

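The lever leans up the slope, the bar is in the fourth click, the bystanders stand as before and the gripper is clear. I'm handing the job in.

```bash
python3 -c "
from plant import r
print(r.close_job())"
```

```text
the job is handed in; nothing more can be done
None
```

The selector rests in its fourth click, the lever is fully over to on, and the job is handed in at about 15 s of robot time. The clockwise count was not clean, though: I overshot to the fifth click and had to come back one.

**Selector:** With the fingers shut, I pushed the bar anticlockwise through three clicks to its hard stop, which pushed back with about 40 N. I then turned it clockwise, counting clicks by the drops in force. After three clicks the camera views matched the starting views. The next push was stiff and went through two clicks, so I turned it back one click anticlockwise before touching the lever. The bar then measured 57–59° from the up-slope direction in both cameras, against 60.7° expected for the fourth click.

**Lever:** I pushed it up the slope until the force jumped to about 30 N in x, then backed off.

**Last checks:**
- **Bar angle:** 57.6° from the side camera and 54.5° from the scene camera. Both are within about 8.6° of the expected angle. The scene camera had been up to about 13° off at a known position, so I trusted the side view.
- **Lever:** the ball's x was 0.587 m in panel coordinates, against 0.590 m expected for fully on.
- **Bystanders:** fixture, meter and bottle look unmoved in the last picture, and no force suggested contact with them. I did not measure their positions; a quick depth comparison showed some changed pixels, probably from the knob and edge noise.
- **Gripper:** clear of everything, with no contact force.
- **Tool tilt:** the stiff push left the tool tilted by about 7°. I allowed for this in the later moves.

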